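# Binder clips into the narrow-necked jar

## Task

Tidy the two black binder clips off the desk: put them, one after the other, down through the neck of the narrow-necked pale jar so that both lie inside it. Leave the jar standing upright where it is; the wide open cup beside it is not for clips.

Things in the scene. Friction and masses are not known exactly. Their poses are not given: they have to be found in the camera images.
- clip_a: black binder clip with two wire handles sticking up in a narrow V: steel body 19 (x) x 25 (y) x 16 mm high, 31 mm high with the wires (the wires are thin and give no hold), 20 g, standing on its flat spine on the desk, handles up. Origin: centre of its underside; z up, y along the spine (the long side of the black body as seen from above). Its body is a wedge that narrows upward in x, so hold it across y by its two flat ends, 25 mm apart. Any yaw. The two clips are alike.
- clip_b: black binder clip with two wire handles sticking up in a narrow V: steel body 19 (x) x 25 (y) x 16 mm high, 31 mm high with the wires (the wires are thin and give no hold), 20 g, standing on its flat spine on the desk, handles up. Origin: centre of its underside; z up, y along the spine (the long side of the black body as seen from above). Its body is a wedge that narrows upward in x, so hold it across y by its two flat ends, 25 mm apart. Any yaw. The two clips are alike.
- jar: plain pale (off-white) glazed jar standing loose, round, 0.8 kg, 130 mm high: belly 96 mm across at 50 mm height, narrowing from 80 mm height to a neck 64 mm across outside and 56 mm inside (98 to 116 mm height), flaring to a lip 72 mm across outside, 64 mm inside. Walls 4 mm, inner floor 6 mm above its foot. Open at the top. Fingers need not enter the neck: a clip let go level and centred just above the lip falls through. Origin: centre of its underside; z up along its axis.
- cup: plain pale (off-white) glazed cup standing loose, without handle, 84 mm across its wide mouth, 100 mm high; not to be used. Origin: centre of its underside; z up.

How it is judged:
On the way, in this order (a step that is already met when the one before it is completed fails the run):
1. one clip is inside the jar, below the neck, while the other is still outside ((((z of clip_a in the frame of jar between -0.005 and 0.085 m and horizontal distance between clip_a and jar below 0.045 m) and not (z of clip_b in the frame of jar between -0.005 and 0.085 m and horizontal distance between clip_b and jar below 0.045 m)) or ((z of clip_b in the frame of jar between -0.005 and 0.085 m and horizontal distance between clip_b and jar below 0.045 m) and not (z of clip_a in the frame of jar between -0.005 and 0.085 m and horizontal distance between clip_a and jar below 0.045 m)))), for 0.2 s.
2. both clips are inside the jar (z of clip_a in the frame of jar between -0.005 and 0.085 m and horizontal distance between each of clip_a, clip_b and jar below 0.045 m and z of clip_b in the frame of jar between -0.005 and 0.085 m), for 0.2 s.
At the end, for the whole second after the job is handed in: Both clips lie at rest inside the narrow-necked jar, below its neck (their origins less than 85 mm above the jar's foot and within 45 mm of its axis); the jar stands upright (within 0.15 rad), at rest, less than 50 mm from where it was (all of step 2 and angle between jar's own z axis and vertical below 0.15 rad and distance of jar from where it was at the start of the episode below 0.05 m and linear speed of each of clip_a, clip_b, jar below 0.05 m/s); the robot touches nothing.
It also fails if it takes over 58 s, if anything falls off the work surface, if the arm or the gripper's body presses on something with over 40 N, if the wrist force passes 120 N, or if a joint passes its speed limit or range.

## Robot

A 6-joint arm with a two-finger parallel gripper is mounted at the origin on a cart in front of the work surface, level with it; the furniture and walls round the work are solid. World frame = base frame: x ahead of the robot, y to its left, z up, the work surface at z = 0. Lengths are in m, angles in rad, forces in N, time in s.
With the tool pointing down it reaches from about 0.35 to 0.975 m from the base axis. Payload 4.9 kg.
Tool frame: the origin (TCP) lies midway between the tips of the shut fingers; the grasp point (between the pads) lies 19 mm behind it; z points along the fingers, y is the line along which they close (so a half turn about z gives the same grasp; the last joint's range is limited). The gripper opens to 85 mm and grips with 20 to 120 N. Pads are 22 mm wide; open, the fingers measure 114 mm over their backs; the gripper's body (76 mm by 85 mm) begins 54 mm behind the grasp point. The pads swing forward as they close: fully open they stand 13 mm farther back than shut.
Start: joints at [1.191, 0.053, 1.613, -0, 1.476, -0.119], TCP at [0.161, 0.604, 0.231] pointing down, gripper open.
Joint ranges: [-3.01, 3.01], [-1.01, 2.22], [0.06, 2.58], [-1.02, 4.17], [0.09, 2.62], [-3.14, 3.14]. Speed limits (rad/s): [2.57, 2.57, 3.14, 3.14, 3.14, 3.14].

## Interface

Orientations are given as a unit quaternion [w, x, y, z].
In Python, from plant import state, grab_frame, job_done, cut_out, place_of gives the robot as it stands.
- The arm moves only by the tool jog_arm, never from a script. Its argument "motion" is text: rows parted by semicolons, each of 7 numbers parted by spaces: the opening in per cent of the stroke, from 0 (shut) to 100 (fully open), then the shift along the tool's x, y, z as a fraction of full scale, then the turn, a rotation vector about the tool's x, y, z as a fraction of full scale. A call has exactly 5 rows; each row is the pose to reach, as a shift and turn from the pose commanded when the call began, along the tool's axes at that moment; what a row does not reach only later rows make up. Full scale, the value 1, is 50 cm for a shift and 1.5 rad for a turn. A row lasts 1/8 s, in which the tool goes at most 62.5 mm and 10.7 degrees, less where a joint would pass 70% of its speed; a pose out of reach is approached as far as the arm can. A call with a number of a shift or a turn outside -1 to 1 is refused whole. A call with a gripper value outside its range is refused whole. The fingers move at their own pace and stop on an object; the grip force is fixed at half the most. Time passes only in rows, so rows that repeat a pose let the fingers close, or fill a call up. It gives the time, the measured TCP pose, the force, the opening and the grip force at its end, in the units of the state.
- state(): the state, without advancing time (a new reading comes with each control period).
- grab_frame(name): name is "scene" or "side" or "wrist"; returns a dict with "color" (480x640x3 uint8, red, green, blue), "range_z" (480x640 float32, m along the optical axis (not along the pixel's ray), 0 where there is no reading), "intrinsics" (3x3 intrinsics, pixels), "world_from_camera" (4x4, takes a point from camera to world coordinates). Camera axes: x right, y up, looking along -z (the intrinsics and any distortion apply to the point x, -y, -z); pixel columns grow to the right and rows downward; lengths in m; the calibration is good to about 2 mm. A picture is of the moment at which its call begins.
- job_done(): hands the job in; it is judged then, once.
Trained networks look in the newest picture that a camera, given by its name, has taken for a name from the list of things; names that differ only in an ending like _2 or _b are one class to them, and where a whole thing is asked for, a point or a joint stands for the part that bears it (a point fixed in the world has none). Each returns a list of dicts, best first, with "p" (0 to 1); they miss things now and then, are a little off and sometimes report something else, mostly with a low value. They report only what shows in the picture. A call takes as long as a camera call.
- cut_out(camera, thing): "pixels" (480x640 bool, what is visible of it).
- place_of(camera, thing): "at" ([x, y, z] in m, in world coordinates, good to about 4 mm: a listed point, or the origin of a listed thing).
The state is a dict: "time": time; "joint_pos": joint angles; "joint_vel": joint speeds; "joint_efforts": joint torques, N m; "tool_pos": TCP position; "tool_rot": TCP orientation; "contact_force": force on the tool from outside, world axes, zero at the start; "ft_torque": the same for the moment, N m; "gripper_width": opening from 0.0 (shut) to 1.0 (fully open); "grasp_force": force on a finger pad.
Only numpy, scipy, OpenCV 4.12 (cv2) and the standard library are available. Lean on these libraries where they do the work, as an engineer would, in place of code of your own. Each camera call takes 0.05 s, during which the arm holds its last target. There are 200 camera calls.

## Working session

There is one attempt and no reset: what is moved stays moved. The work goes in short steps, Python scripts to look and compute and a tool call to move; the robot and the scene stay as the last step left them, time stands still between calls to the robot, and variables do not carry over. Pictures are saved under pics/ and viewed, at most 10 in all, crops included, and the job is handed in when it is done.

Besides the shell and the picture viewer there is one more tool, called after "Call:" as name(argument=value, ...) on one line, values as JSON. jog_arm: Moves the arm, as the interface text tells. Shift numbers are shares of 50 cm and turn numbers shares of 1.5 rad, none past 1 either way. Its arguments: {"type":"object","properties":{"motion":{"type":"string"}},"required":["motion"]}

```bash
mkdir -p pics; ls
cat > h.py <<'E'
import numpy as np, cv2
from plant import *
def cloud(f):
    K=f["intrinsics"];Z=f["range_z"];v,u=np.indices(Z.shape)
    p=np.stack([(u-K[0,2])/K[0,0]*Z,-(v-K[1,2])/K[1,1]*Z,-Z],-1)
    T=f["world_from_camera"];w=p@T[:3,:3].T+T[:3,3];w[Z==0]=np.nan
    return w
E
python3 - <<'E'
from h import *
s=state();print(s)
np.set_printoptions(precision=4,suppress=True)
for c in ["scene","side"]:
    f=grab_frame(c);cv2.imwrite(f"pics/{c}0.png",f["color"][:,:,::-1])
    print(c,f["world_from_camera"][:3,3])
    w=cloud(f)
    for t in ["clip_a","jar","cup"]:
        for d in place_of(c,t): print(c,t,d)
        for d in cut_out(c,t):
            m=d["pixels"];q=w[m];print(' cut',d["p"],m.sum(),np.argwhere(m).mean(0),np.nanmedian(q,0),np.nanmin(q,0),np.nanmax(q,0))
E
```

```text
pics
{'time': 0.0, 'joint_pos': array([ 1.19103085e+00,  5.33988448e-02,  1.61425546e+00, -5.93777123e-06,
        1.47602036e+00, -1.19001942e-01]), 'joint_vel': array([-0.00042073,  0.00068408,  0.0001361 , -0.00018397,  0.00067141,
        0.0016582 ]), 'joint_efforts': array([-2.67713011e-03, -3.93682516e+01, -3.70166159e+01, -2.18009386e-04,
        7.25971826e-03, -2.27988789e-05]), 'tool_pos': array([0.16091013, 0.60329721, 0.23006002]), 'tool_rot': array([-2.54062700e-04,  1.30012328e-01,  9.91511831e-01, -1.00952844e-03]), 'contact_force': array([-0.09084186, -0.18600364,  0.66237565]), 'ft_torque': array([ 0.01229431,  0.00505694, -0.02807103]), 'grasp_force': 0.0, 'gripper_width': 0.9991103386547165}
scene [-0.2762 -0.522   0.4487]
scene clip_a {'at': [0.4413, -0.2295, 0.0023], 'p': 0.66}
scene clip_a {'at': [0.4469, 0.0845, 0.001], 'p': 0.57}
 cut 0.79 223 [300.3274 395.861 ] [ 0.4337 -0.2318  0.0063] [ 0.4241 -0.2457 -0.0037] [ 0.4847 -0.2072  0.0282]
 cut 0.55 164 [255.9085 237.3476] [0.444  0.0832 0.006 ] [ 0.4337  0.0688 -0.0036] [0.4927 0.1298 0.0272]
scene jar {'at'
[... 181 characters left out ...]
, 0.0028], 'p': 0.65}
 cut 0.68 1999 [199.7619 265.8369] [0.593  0.1235 0.0627] [ 0.5746  0.0959 -0.0055] [0.8742 0.3541 0.0984]
side [0.3444 0.8562 0.6443]
side clip_a {'at': [0.4461, 0.0879, 0.0006], 'p': 0.73}
side clip_a {'at': [0.4433, -0.2338, -0.0016], 'p': 0.56}
 cut 0.7 173 [310.6301 357.9306] [0.4492 0.093  0.0073] [ 0.4351  0.0589 -0.0028] [0.4617 0.1035 0.0297]
 cut 0.59 70 [213.5286 392.1429] [ 0.4397 -0.2234  0.0084] [ 0.4305 -0.2596 -0.0023] [ 0.4489 -0.2147  0.0231]
side jar {'at': [0.6203, -0.1163, -0.0001], 'p': 0.6}
side cup {'at': [0.6172, 0.1415, -0.0005], 'p': 0.8}
 cut 0.72 3672 [287.4232 246.1988] [0.6144 0.163  0.0672] [ 0.5764 -0.0385 -0.0047] [0.7183 0.185  0.1007]
```

View pics/scene0.png

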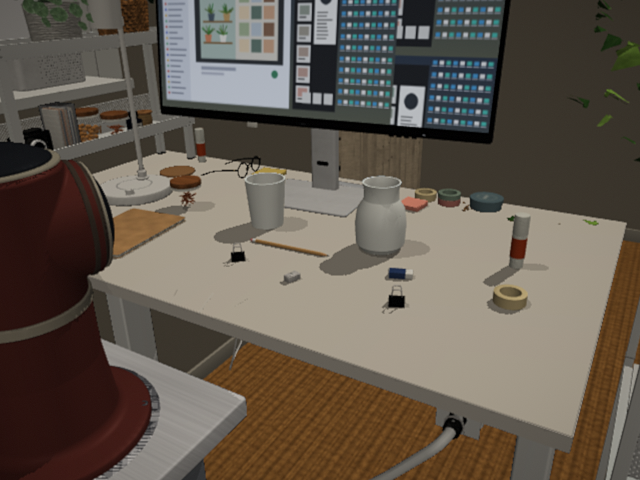

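```bash
cat >> h.py <<'E'
from scipy.spatial.transform import Rotation as R
def go(x,y,z,psi=None):
    """numbers for TCP to x,y,z, tool down, closing line (tool y) at world angle psi (mod pi)"""
    s=state();q=s["tool_rot"];r=R.from_quat(np.r_[q[1:],q[0]])
    ty=r.as_matrix()[:,1];cur=np.arctan2(ty[1],ty[0])
    if psi is None: psi=cur
    d=(psi-cur+np.pi/2)%np.pi-np.pi/2; a=cur+d
    Y=np.array([np.cos(a),np.sin(a),0]);Z=np.array([0,0,-1.]);X=np.cross(Y,Z)
    t=R.from_matrix(np.c_[X,Y,Z]);sh=r.inv().apply(np.array([x,y,z])-s["tool_pos"])
    rv=(r.inv()*t).as_rotvec()
    print("t",round(s["time"],2),"q6",round(s["joint_pos"][5],2),"shift",np.round(sh/.5,4),"turn",np.round(rv/1.5,4),"mm",np.linalg.norm(sh)*1e3,"yawdeg",np.degrees(d))
E
python3 -c "
from h import *
f=grab_frame('wrist');s=state();print(f['world_from_camera'],s['tool_pos'])
go(.40,.07,.25)"
```

```text
[[ 2.57933130e-01 -9.29871978e-01 -2.62313944e-01  9.43750675e-02]
 [ 9.66162771e-01  2.48252151e-01  7.00026390e-02  6.21475487e-01]
 [ 2.65085578e-05 -2.71493967e-01  9.62440141e-01  3.74044181e-01]
 [ 0.00000000e+00  0.00000000e+00  0.00000000e+00  1.00000000e+00]] [0.16114936 0.60387636 0.23137281]
t 0.75 q6 -0.12 shift [-0.7368 -0.9085 -0.0373] turn [ 0.0001 -0.      0.    ] mm 585.1671274395375 yawdeg 0.0
```

The scene shows clips at (238,256) and (397,300), the jar at (381,217) and the cup at (265,200), which agrees with the networks' positions. I'll move above the left clip.

Call:
jog_arm(motion="100 -0.8 -0.85 0 0 0 0;100 -0.8 -0.85 0 0 0 0;100 -0.8 -0.85 0 0 0 0;100 -0.8 -0.85 0 0 0 0;100 -0.8 -0.85 0 0 0 0")

```text
time: 1.38
tool_pos: [0.31, 0.3271, 0.2316]
tool_rot: [0.0, 0.13, 0.992, 0.0]
contact_force: [1.2, 0.0, 0.5]
gripper_width: 1.001
grasp_force: 0.0
```

```bash
python3 -c "
from h import *
go(.44,.087,.23)"
```

```text
t 1.38 q6 -0.66 shift [-0.3747 -0.3971  0.0032] turn [ 0.0005  0.0006 -0.    ] mm 273.0145557818391 yawdeg 0.0
```

Call:
jog_arm(motion="100 -0.375 -0.397 0 0 0 0;100 -0.375 -0.397 0 0 0 0;100 -0.375 -0.397 0 0 0 0;100 -0.375 -0.397 0 0 0 0;100 -0.375 -0.397 0 0 0 0")

```text
time: 2.0
tool_pos: [0.4404, 0.0858, 0.2316]
tool_rot: [0.0, 0.132, 0.991, -0.0]
contact_force: [0.2, -0.0, 0.5]
gripper_width: 1.0
grasp_force: 0.0
```

```bash
cat >> h.py <<'E'
def clip(name):
    f=grab_frame("wrist");w=cloud(f);im=f["color"].copy()
    print(place_of("wrist","clip_a"))
    for d in cut_out("wrist","clip_a"):
        m=d["pixels"];q=w[m];q=q[np.isfinite(q).all(1)]
        b=q[(q[:,2]>.004)&(q[:,2]<.02)]
        if len(b)<20: continue
        (c,sz,an)=cv2.minAreaRect((b[:,:2]*1000).astype(np.float32))
        _,_,V=np.linalg.svd(b[:,:2]-b[:,:2].mean(0),full_matrices=False)
        print(d["p"],m.sum(),"med",np.median(b,0),"rect",c,sz,an,"pca",np.degrees(np.arctan2(V[0,1],V[0,0])),"zmax",q[:,2].max())
        v,u=np.argwhere(m).mean(0).astype(int);print("px",u,v)
        cr=im[max(v-60,0):v+60,max(u-80,0):u+80]
        im2=cv2.resize(cr,None,fx=4,fy=4,interpolation=cv2.INTER_CUBIC)
        cv2.imwrite(f"pics/{name}.png",im2[:,:,::-1])
        print("cam right axis",f["world_from_camera"][:3,0],"up",f["world_from_camera"][:3,1]);break
    return f,w
E
python3 -c "
from h import *
print(state()['tool_pos']);clip('w1')"
```

```text
[0.44040413 0.08578617 0.23158671]
[{'at': [0.4457, 0.0796, -0.0005], 'p': 0.58}]
0.9 557 med [ 0.43857542 -0.22582411  0.01087902] rect (439.0809631347656, -229.7855682373047) (17.064332962036133, 26.6816463470459) 22.87870979309082 pca 113.65868533209952 zmax 0.03169944423617255
px 17 277
cam right axis [ 2.61943889e-01  9.65083081e-01 -2.13835995e-04] up [-0.92863576  0.25199099 -0.27227958]
```

View pics/w1.png

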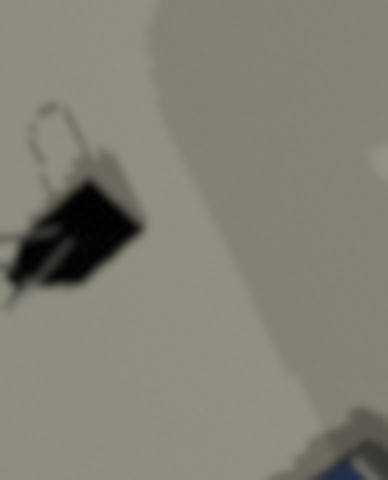

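The crop shows the far (right) clip at about px (17,277). I need the near one, so I'll process the mask closest to the TCP.

```bash
python3 - <<'E'
import re
t=open('h.py').read()
t=t.replace('        if len(b)<20: continue\n','        if len(b)<20 or np.linalg.norm(np.median(b,0)[:2]-state()["tool_pos"][:2])>.1: continue\n')
open('h.py','w').write(t)
E
python3 - <<'E'
from h import *
f,w=clip('w2')
# fallback: dark pixels near the expected spot
g=f["color"].max(2);m=(g<60)&(np.linalg.norm(w[...,:2]-[.445,.085],axis=-1)<.03)&(w[...,2]>.005)&(w[...,2]<.02)
b=w[m];print(m.sum(),b.mean(0),cv2.minAreaRect((b[:,:2]*1000).astype(np.float32)),np.argwhere(m).mean(0))
v,u=np.argwhere(m).mean(0).astype(int)
cv2.imwrite("pics/w2.png",cv2.resize(f["color"][v-50:v+50,u-65:u+65,::-1],None,fx=4,fy=4))
E
```

```text
[{'at': [0.4451, 0.0825, -0.0032], 'p': 0.74}]
0.72 530 med [0.44726178 0.0863563  0.01196737] rect (448.3550720214844, 85.696533203125) (16.86210060119629, 25.15890121459961) 40.94580078125 pca -48.07263283556261 zmax 0.03202132257287832
px 318 208
cam right axis [2.60375774e-01 9.65507330e-01 2.29682543e-04] up [-0.92930337  0.25067689 -0.27121273]
269 [0.44663198 0.08785352 0.01209152] ((447.70556640625, 86.3338394165039), (14.841158866882324, 23.36310577392578), 40.57297897338867) [206.46840149 319.39776952]
```

View pics/w2.png

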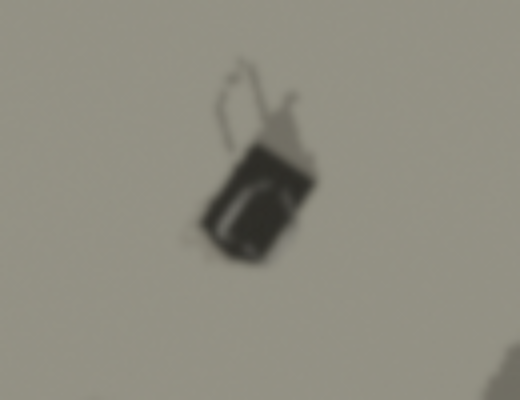

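The near clip is at (0.448, 0.086), and its spine runs at about 131°, consistent with the picture (px 318,208 in the full frame). Next I'll compute the moves, check for neighbours and find the jar axis.

Run:
```python
from h import *
go(.448,.086,.06,np.radians(131))
f=grab_frame("wrist");w=cloud(f);d=np.linalg.norm(w[...,:2]-[.448,.086],axis=-1)
m=(d>.026)&(d<.08)&(w[...,2]>.008);print("near",m.sum(),w[m][:,:3].mean(0) if m.any() else "")
from scipy.optimize import least_squares
for c in ["scene","side"]:
    w=cloud(grab_frame(c));
    for z0,z1,n in [(.122,.135,"lip"),(.04,.06,"belly")]:
        m=(np.linalg.norm(w[...,:2]-[.621,-.116],axis=-1)<.06)&(w[...,2]>z0)&(w[...,2]<z1);p=w[m]
        r0=.035 if n=="lip" else .048
        if len(p)<10: continue
        r=least_squares(lambda a:np.hypot(p[:,0]-a[0],p[:,1]-a[1])-r0,[.621,-.116],loss="soft_l1",f_scale=.002)
        print(c,n,len(p),r.x,p[:,:2].min(0),p[:,:2].max(0))
```

```text
t 2.3 q6 -1.28 shift [-0.0192 -0.0022  0.3426] turn [ 2.000e-04  0.000e+00 -6.501e-01] mm 171.55717319370567 yawdeg 55.86797829454303
near 55621 [0.43006768 0.09219784 0.30126012]
scene lip 264 [ 0.61934052 -0.11994809] [ 0.5824601  -0.15516484] [ 0.65676965 -0.08288638]
scene belly 543 [ 0.62220344 -0.11870083] [ 0.57051618 -0.1675975 ] [ 0.63915306 -0.07631208]
side lip 152 [ 0.62214354 -0.11682742] [ 0.58663575 -0.15160514] [ 0.65603862 -0.0800068 ]
side belly 487 [ 0.62181975 -0.11831935] [ 0.57305175 -0.12446941] [ 0.66507149 -0.06562285]
```

Call:
jog_arm(motion="60 -0.019 -0.002 0.12 0 0 -0.65;60 -0.019 -0.002 0.24 0 0 -0.65;60 -0.019 -0.002 0.3 0 0 -0.65;60 -0.019 -0.002 0.34 0 0 -0.65;60 -0.019 -0.002 0.34 0 0 -0.65")

```text
time: 3.08
tool_pos: [0.4462, 0.0859, 0.0589]
tool_rot: [-0.002, -0.336, 0.942, 0.001]
contact_force: [0.3, 0.5, 0.6]
gripper_width: 0.594
grasp_force: 0.0
```

```bash
python3 -c "
from h import *
clip('w3')
go(.448,.086,.002,np.radians(131))"
```

```text
[{'at': [0.4454, 0.0827, 0.0012], 'p': 0.97}]
0.96 1756 med [0.44622727 0.08451268 0.01116086] rect (448.02459716796875, 85.89221954345703) (17.03411102294922, 24.9984130859375) 40.86791229248047 pca -50.23876037457982 zmax 0.03182089388393847
px 314 261
cam right axis [-0.63204804  0.77492332  0.00302113] up [-0.74708734 -0.60829939 -0.26801558]
t 3.23 q6 -2.22 shift [1.000e-04 6.000e-04 1.187e-01] turn [ 0.      0.     -0.0271] mm 59.34809370766414 yawdeg 2.332096138995736
```

View pics/w3.png

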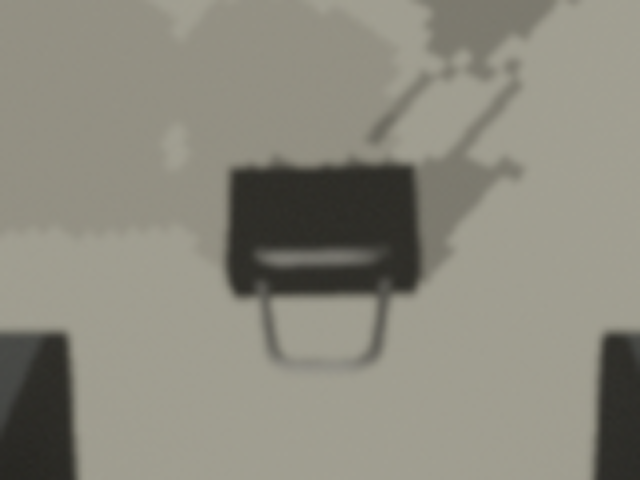

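The view shows the clip (crop x 230–418) centred between the fingers (70 and 600) and square to them. Descend and close.

Call:
jog_arm(motion="60 0 0 0.08 0 0 -0.025;60 0 0 0.118 0 0 -0.025;60 0 0 0.118 0 0 -0.025;0 0 0 0.118 0 0 -0.025;0 0 0 0.118 0 0 -0.025")

```text
time: 3.85
tool_pos: [0.4499, 0.0853, 0.0042]
tool_rot: [0.002, -0.349, 0.937, -0.001]
contact_force: [1.0, -0.8, 1.2]
gripper_width: 0.263
grasp_force: 58.8
```

Call:
jog_arm(motion="0 0 0 0 0 0 0;0 0 0 0 0 0 0;0 0 0 0 0 0 0;0 0 0 -0.1 0 0 0;0 0 0 -0.2 0 0 0")

```text
time: 4.47
tool_pos: [0.4476, 0.0852, 0.1031]
tool_rot: [-0.001, -0.349, 0.937, 0.0]
contact_force: [0.7, 0.0, 0.4]
gripper_width: 0.264
grasp_force: 58.9
```

```bash
python3 -c "
from h import *
f,w=clip('w4')
go(.621,-.118,.2)"
```

```text
[{'at': [0.4435, 0.0839, 0.097], 'p': 0.61}]
t 4.62 q6 -2.26 shift [ 0.0081 -0.5308 -0.185 ] turn [-0.0035  0.0041  0.    ] mm 281.0991267181742 yawdeg 0.0
```

Call:
jog_arm(motion="0 0.002 -0.07 -0.1 0 0 0;0 0.004 -0.18 -0.185 0 0 0;0 0.006 -0.3 -0.185 0 0 0;0 0.008 -0.42 -0.185 0 0 0;0 0.008 -0.53 -0.185 0 0 0")

```text
time: 5.25
tool_pos: [0.6193, -0.1194, 0.1928]
tool_rot: [-0.001, -0.349, 0.937, 0.001]
contact_force: [0.5, 0.4, 0.7]
gripper_width: 0.267
grasp_force: 59.0
```

Run:
```python
from h import *
s=state();print(s["gripper_width"],s["grasp_force"],s["tool_pos"])
go(.621,-.118,.139)
f=grab_frame("wrist");cv2.imwrite("pics/w5.png",f["color"][:,:,::-1])
for c in ["wrist","side","scene"]:
    if c!="wrist": f=grab_frame(c)
    print(c,place_of(c,"jar"),place_of(c,"clip_a"))
    w=cloud(f);m=(np.linalg.norm(w[...,:2]-[.621,-.118],axis=-1)<.045)&(w[...,2]>.122)&(w[...,2]<.135);print(m.sum(),w[m][:,:2].min(0),w[m][:,:2].max(0))
```

```text
0.2666380492888655 58.98919343948364 [ 0.61925354 -0.11935947  0.19275754]
t 5.25 q6 -2.59 shift [-0.0046 -0.0005  0.1075] turn [ 0.0015 -0.0008  0.    ] mm 53.80308143144111 yawdeg 0.0
wrist [{'at': [0.6221, -0.1188, 0.0022], 'p': 0.68}] [{'at': [0.618, -0.1214, 0.1851], 'p': 0.69}, {'at': [0.6207, 0.1443, -0.002], 'p': 0.69}]
2631 [ 0.58591371 -0.15348273] [ 0.6557909  -0.08297775]
side [{'at': [0.6204, -0.1146, 0.0014], 'p': 0.8}] [{'at': [0.4382, -0.2345, -0.0045], 'p': 0.56}, {'at': [0.6174, -0.122, 0.1866], 'p': 0.39}]
154 [ 0.58685778 -0.15382134] [ 0.65662725 -0.07955347]
scene [{'at': [0.6254, -0.1167, 0.0011], 'p': 0.9}] [{'at': [0.4412, -0.2312, -0.0004], 'p': 0.79}, {'at': [0.6148, -0.1165, 0.1902], 'p': 0.75}]
263 [ 0.58420559 -0.15504775] [ 0.65660198 -0.08448764]
```

View pics/w5.png

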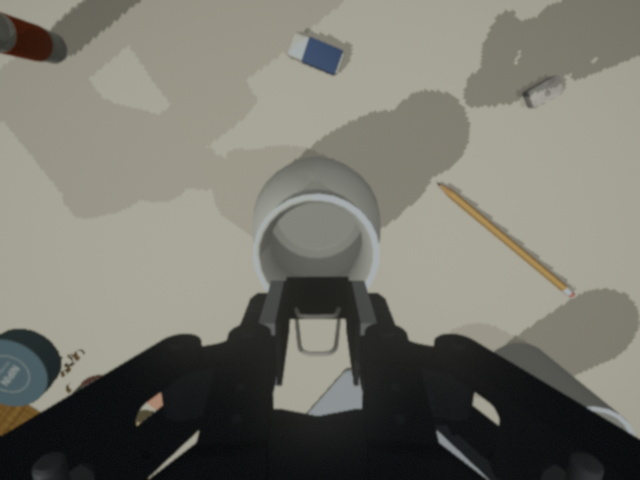

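The held clip (317,310) hangs square above the jar mouth (lip centred near 317,245, lower in space). Depth puts the jar axis at (0.621, -0.118). Lower and release.

Call:
jog_arm(motion="0 -0.0045 0 0.06 0 0 0;0 -0.0045 0 0.104 0 0 0;0 -0.0045 0 0.104 0 0 0;0 -0.0045 0 0.104 0 0 0;60 -0.0045 0 0.104 0 0 0")

```text
time: 6.32
tool_pos: [0.6214, -0.1164, 0.1444]
tool_rot: [0.001, -0.35, 0.937, -0.001]
contact_force: [-0.4, -0.6, -0.5]
gripper_width: 0.464
grasp_force: 0.0
```

Call:
jog_arm(motion="60 0 0 0 0 0 0;60 0 0 0 0 0 0;60 0 0 0 0 0 0;60 0 0 -0.1 0 0 0;60 0 0 -0.2 0 0 0")

```text
time: 6.95
tool_pos: [0.62, -0.116, 0.243]
tool_rot: [-0.001, -0.35, 0.937, 0.001]
contact_force: [0.5, 0.0, -0.1]
gripper_width: 0.6
grasp_force: 0.0
```

Run:
```python
from h import *
f=grab_frame("wrist");cv2.imwrite("pics/w6.png",f["color"][:,:,::-1]);print(place_of("wrist","clip_a"),place_of("wrist","jar"))
go(.44,-.23,.2,np.radians(113))
```

```text
[{'at': [0.6196, -0.1198, 0.0037], 'p': 0.69}] [{'at': [0.6225, -0.1189, -0.0011], 'p': 0.95}]
t 7.1 q6 -2.59 shift [0.4246 0.0688 0.0931] turn [-0.0042  0.0036  0.2085] mm 220.0591648490979 yawdeg -17.918924333784037
```

View pics/w6.png

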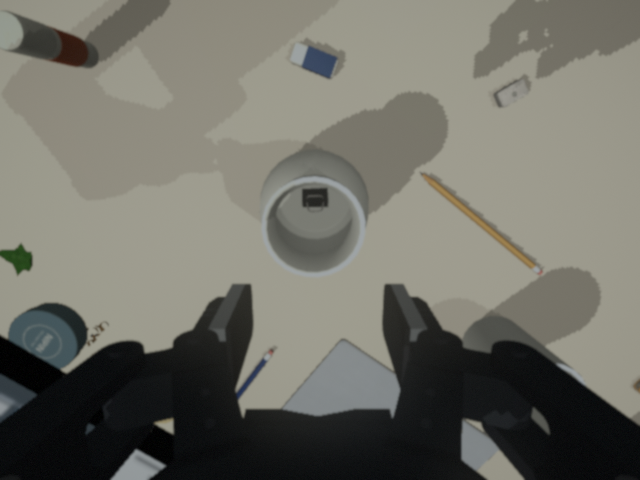

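The first clip lies in the jar at px (315,197) and the jar stands. On to the second clip.

Call:
jog_arm(motion="60 0.12 0.02 0 0 0 0.1;60 0.24 0.04 0 0 0 0.2;60 0.36 0.06 0.05 0 0 0.2085;60 0.425 0.069 0.14 0 0 0.2085;60 0.425 0.069 0.2 0 0 0.2085")

```text
time: 7.72
tool_pos: [0.434, -0.2293, 0.1389]
tool_rot: [-0.002, -0.198, 0.98, 0.002]
contact_force: [0.8, 0.1, 0.1]
gripper_width: 0.599
grasp_force: 0.0
```

```bash
python3 -c "
from h import *
f,w=clip('w7');cv2.imwrite('pics/w7full.png',f['color'][:,:,::-1])
go(.44,-.23,.06,np.radians(113))"
```

```text
[{'at': [0.4415, -0.2334, 0.0006], 'p': 0.8}]
0.79 796 med [ 0.43672652 -0.23151275  0.01121627] rect (438.18316650390625, -231.10589599609375) (17.56304168701172, 23.52246856689453) 22.778850555419922 pca 113.75477392980387 zmax 0.031896019198004416
px 311 226
cam right axis [-0.3875284   0.92184976  0.0038411 ] up [-0.88828431 -0.37229739 -0.26897145]
t 7.88 q6 -2.61 shift [-0.0074 -0.0077  0.1597] turn [ 0.0035 -0.002  -0.0003] mm 80.02404570705825 yawdeg 0.030018515709670523
```

View pics/w7full.png

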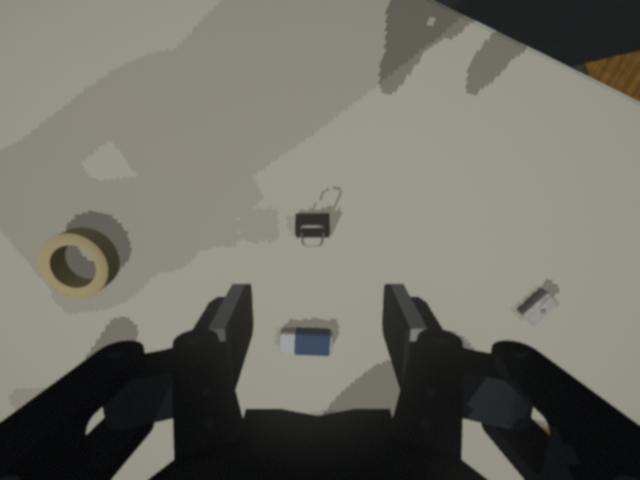

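The clip at (311,226) is square to the fingers, and the eraser at (306,341) is clear of them. I'll descend part way and re-check.

Call:
jog_arm(motion="60 -0.005 -0.009 0.1 0.003 -0.002 0;60 -0.005 -0.009 0.16 0.003 -0.002 0;60 -0.005 -0.009 0.16 0.003 -0.002 0;60 -0.005 -0.009 0.16 0.003 -0.002 0;60 -0.005 -0.009 0.16 0.003 -0.002 0")

```text
time: 8.5
tool_pos: [0.443, -0.2334, 0.0652]
tool_rot: [0.003, -0.2, 0.98, -0.003]
contact_force: [0.6, 0.6, -0.8]
gripper_width: 0.602
grasp_force: 0.0
```

```bash
python3 -c "
from h import *
clip('w8')
go(.439,-.231,.002,np.radians(113))"
```

```text
[{'at': [0.4368, -0.2337, -0.0028], 'p': 0.71}]
t 8.65 q6 -2.61 shift [0.0049 0.007  0.1243] turn [-0.0044  0.0028  0.0001] mm 62.28969960661072 yawdeg -0.006960034976663314
```

Call:
jog_arm(motion="60 0.005 0.007 0.01 -0.004 0.003 0;60 0.005 0.007 0.02 -0.004 0.003 0;60 0.005 0.007 0.02 -0.004 0.003 0;60 0.005 0.007 0.02 -0.004 0.003 0;60 0.005 0.007 0.02 -0.004 0.003 0")

```text
time: 9.28
tool_pos: [0.4379, -0.2304, 0.0529]
tool_rot: [-0.001, -0.199, 0.98, 0.0]
contact_force: [0.2, 0.3, -1.1]
gripper_width: 0.603
grasp_force: 0.0
```

```bash
python3 -c "
from h import *
f,w=clip('w9')
m=(f['color'].max(2)<70)&(np.linalg.norm(w[...,:2]-[.439,-.231],axis=-1)<.022)&(w[...,2]>.004)&(w[...,2]<.02)
print(m.sum(),cv2.minAreaRect((w[m][:,:2]*1000).astype(np.float32)))
cv2.imwrite('pics/w9.png',f['color'][:,:,::-1])
go(.439,-.231,.002,np.radians(113))"
```

```text
[{'at': [0.4414, -0.2352, 0.0001], 'p': 0.97}]
0.77 1828 med [ 0.43589318 -0.23197615  0.01109151] rect (438.1388244628906, -231.07315063476562) (17.198898315429688, 25.0018367767334) 22.83489227294922 pca 112.99294949983143 zmax 0.03217960241834231
px 315 262
cam right axis [-0.39066111  0.92053352  0.0013912 ] up [-0.88644771 -0.37578727 -0.27017474]
1165 ((437.40643310546875, -231.3948211669922), (15.619691848754883, 24.099021911621094), 23.031307220458984)
t 9.43 q6 -2.61 shift [-0.0016 -0.0021  0.1019] turn [ 0.0008 -0.0009  0.    ] mm 50.95371000736844 yawdeg -0.00010894833387229667
```

View pics/w9.png

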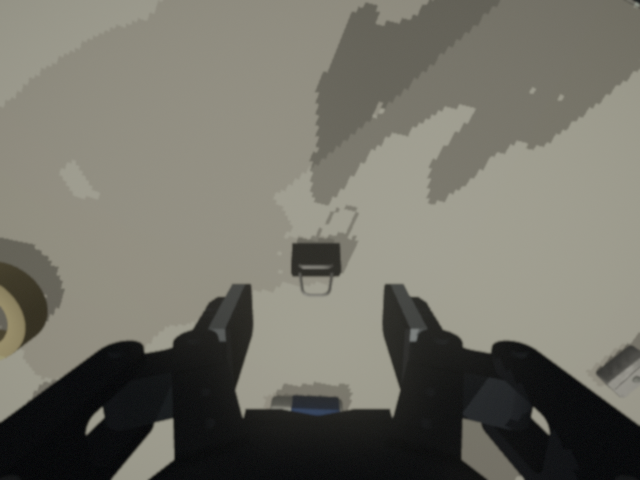

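The clip (315,260) is centred between the fingers (251 and 385). Descend 51 mm and grip.

Call:
jog_arm(motion="60 -0.001 -0.002 0.06 0 0 0;60 -0.001 -0.002 0.1 0 0 0;60 -0.001 -0.002 0.1 0 0 0;0 -0.001 -0.002 0.1 0 0 0;0 -0.001 -0.002 0.1 0 0 0")

```text
time: 10.05
tool_pos: [0.4397, -0.2317, 0.0044]
tool_rot: [0.0, -0.199, 0.98, -0.0]
contact_force: [0.6, 0.9, 0.5]
gripper_width: 0.264
grasp_force: 58.8
```

Call:
jog_arm(motion="0 0 0 0 0 0 0;0 0 0 0 0 0 0;0 0 0 -0.1 0 0 0;0 0 0 -0.22 0 0 0;0 0 0 -0.34 0 0 0")

```text
time: 10.68
tool_pos: [0.4384, -0.2307, 0.1742]
tool_rot: [-0.001, -0.199, 0.98, 0.001]
contact_force: [1.5, 0.1, -0.6]
gripper_width: 0.264
grasp_force: 59.0
```

```bash
python3 -c "
from h import *
grab_frame('wrist');print(place_of('wrist','clip_a'),state()['tool_pos'])
go(.621,-.118,.2)"
```

```text
[{'at': [0.4394, -0.2341, 0.169], 'p': 0.71}] [ 0.44272662 -0.23378877  0.18164088]
t 10.78 q6 -2.61 shift [-0.4189  0.0733 -0.0349] turn [-0.0078  0.0042  0.    ] mm 213.36703842100437 yawdeg 0.0
```

Call:
jog_arm(motion="0 -0.1 0.018 -0.035 0 0 0;0 -0.22 0.038 -0.035 0 0 0;0 -0.33 0.058 -0.035 0 0 0;0 -0.42 0.073 -0.035 0 0 0;0 -0.42 0.073 -0.035 0 0 0")

```text
time: 11.4
tool_pos: [0.6194, -0.1135, 0.1887]
tool_rot: [-0.001, -0.201, 0.98, 0.001]
contact_force: [-0.6, 0.2, 0.3]
gripper_width: 0.263
grasp_force: 59.0
```

```bash
python3 -c "
from h import *
f=grab_frame('wrist');print(place_of('wrist','clip_a'),place_of('wrist','jar'));w=cloud(f)
m=(np.linalg.norm(w[...,:2]-[.621,-.118],axis=-1)<.045)&(w[...,2]>.122)&(w[...,2]<.135);print(m.sum(),w[m][:,:2].min(0),w[m][:,:2].max(0))
grab_frame('side');grab_frame('side')
print(state()['tool_pos'],state()['gripper_width']);go(.621,-.118,.141)"
```

```text
[{'at': [0.6186, -0.1169, 0.18], 'p': 0.78}, {'at': [0.6221, -0.1188, 0.0016], 'p': 0.76}] [{'at': [0.6169, -0.1181, -0.0013], 'p': 0.8}, {'at': [0.6194, -0.1183, 0.0022], 'p': 0.72}]
2831 [ 0.58600014 -0.15358989] [ 0.65287089 -0.08266135]
[ 0.61712512 -0.1160764   0.18973405] 0.26684437862999905
t 11.65 q6 -2.28 shift [-0.0058 -0.0067  0.0974] turn [ 0.0011 -0.0014  0.    ] mm 48.925689376185964 yawdeg 0.0
```

Call:
jog_arm(motion="0 -0.006 -0.007 0.06 0 0 0;0 -0.006 -0.007 0.095 0 0 0;0 -0.006 -0.007 0.095 0 0 0;0 -0.006 -0.007 0.095 0 0 0;0 -0.006 -0.007 0.095 0 0 0")

```text
time: 12.28
tool_pos: [0.6227, -0.1177, 0.144]
tool_rot: [0.0, -0.199, 0.98, 0.0]
contact_force: [0.1, 0.5, -0.3]
gripper_width: 0.265
grasp_force: 59.0
```

Call:
jog_arm(motion="60 0 0 0 0 0 0;60 0 0 0 0 0 0;60 0 0 0 0 0 0;60 0 0 -0.1 0 0 0;60 0 0 -0.2 0 0 0")

```text
time: 12.9
tool_pos: [0.6216, -0.1173, 0.2427]
tool_rot: [-0.002, -0.199, 0.98, 0.001]
contact_force: [1.2, 0.6, 0.6]
gripper_width: 0.598
grasp_force: 0.0
```

Run:
```python
from h import *
f=grab_frame("wrist");cv2.imwrite("pics/w10.png",f["color"][:,:,::-1]);print(place_of("wrist","clip_a"),place_of("wrist","jar"))
```

```text
[{'at': [0.6203, -0.1184, 0.0049], 'p': 0.87}] [{'at': [0.6192, -0.1214, 0.0004], 'p': 0.78}]
```

View pics/w10.png

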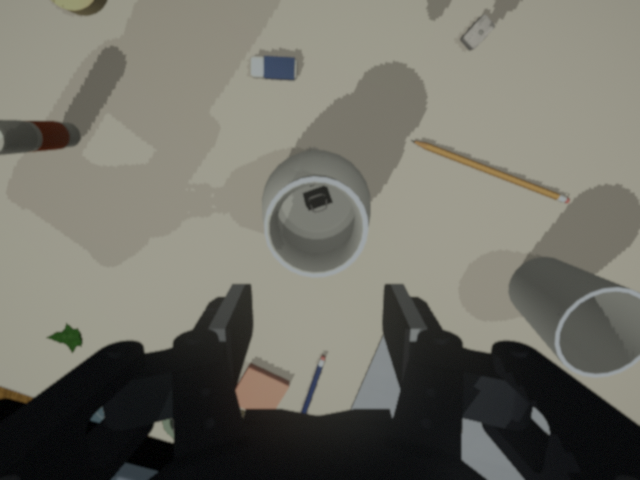

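Only one clip shows, at (317,198), with the first clip's yaw. The second may be hidden behind the near wall, so I'll bring the camera over the jar axis and check the other views.

Call:
jog_arm(motion="60 -0.05 0 0 0 0 0;60 -0.1 0 0 0 0 0;60 -0.15 0 0 0 0 0;60 -0.15 0 0 0 0 0;60 -0.15 0 0 0 0 0")

```text
time: 13.68
tool_pos: [0.6903, -0.0883, 0.241]
tool_rot: [-0.002, -0.199, 0.98, 0.001]
contact_force: [-0.3, -0.3, -0.1]
gripper_width: 0.6
grasp_force: 0.0
```

Run:
```python
from h import *
for c in ["scene","side","wrist"]:
    f=grab_frame(c);print(c,place_of(c,"clip_a"));
w=cloud(f);m=(f["color"].max(2)<60)&(np.linalg.norm(w[...,:2]-[.621,-.118],axis=-1)<.05)&(w[...,2]<.1)
v,u=np.argwhere(m).mean(0).astype(int);print(m.sum(),u,v,w[m].min(0),w[m].max(0))
y,x=max(v-75,0),max(u-100,0)
cv2.imwrite("pics/w11.png",cv2.resize(f["color"][y:y+150,x:x+200,::-1],None,fx=3,fy=3))
```

```text
scene []
side []
wrist [{'at': [0.6193, -0.1198, 0.002], 'p': 0.93}]
899 319 102 [ 0.58523521 -0.13794665  0.00729169] [ 0.63452099 -0.10338793  0.03664701]
```

View pics/w11.png

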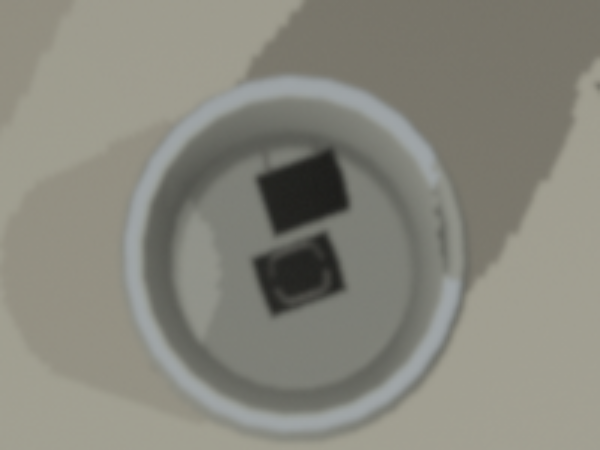

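Both clips lie on the jar floor (crop 303,190 and 299,273), all points are below 37 mm, and the jar hasn't moved. Handing in.

```bash
python3 -c "
from plant import *
print(job_done())"
```

```text
the job is handed in; nothing more can be done
None
```

Both binder clips are lying on the floor of the narrow-necked jar, which still stands upright where it was, and the job was handed in at about 14 s; the hand-in call returned no verdict.

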